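# Set a slotted bracket on a PC chassis panel and clamp it

### The arm

A 6-joint arm with a two-finger parallel gripper is mounted at the origin on the work surface. World frame = base frame: x ahead of the robot, y to its left, z up, the work surface at z = 0. Lengths are in m, angles in rad, forces in N, time in s.
With the tool pointing down it reaches from about 0.35 to 0.85 m from the base axis. Payload 8.1 kg.
Tool frame: the origin (TCP) lies at the very end of the fingers, on their centre line; the grasp point (between the pads) lies 19 mm behind it; z points along the fingers, y is the direction in which the jaws open and shut (so a half turn about z gives the same grasp; the last joint's range is limited). The gripper opens to 93 mm and grips with 3 to 60 N. Pads are 15 mm wide; open, the fingers measure 128 mm over their backs; the gripper's body (75 mm by 188 mm) begins 65 mm behind the grasp point.
Start: joints at [-1.369, 0.13, 1.488, -0, 1.523, -0.085], TCP at [0.17, -0.575, 0.219] pointing down, gripper open.
Joint ranges: [-2.96, 2.96], [-0.89, 2.26], [0.02, 2.5], [-1.34, 4.48], [0, 2.73], [-2.66, 2.66]. Speed limits (rad/s): [2.39, 2.39, 2.79, 3.14, 3.14, 3.14].

### API

Orientations are given as a rotation vector (axis times angle).
In Python, from plant import read_state, read_camera, close_job gives the robot as it stands.
- The arm moves only by the tool jog_arm, never from a script. Its argument "motion" is one flat list of numbers, 7 for each row, row after row: the opening, from 0 (shut) to 1 (fully open), then the shift along the tool's x, y, z scaled (see below), then the turn, a rotation vector about the tool's x, y, z scaled (see below). A call has 1 to 8 rows; each row is the pose to reach, as a shift and turn from the pose measured when the call began, along the tool's axes at that moment; what a row does not reach only later rows make up. The controller multiplies each number of a shift by 0.5 m and each number of a turn by 90 degrees. A row lasts 1/10 s, in which the tool goes at most 50 mm and 8.59 degrees, less where a joint would pass 70% of its speed; a pose out of reach is approached as far as the arm can. A call with a number of a shift or a turn outside -1 to 1 is refused whole. A call with a gripper value outside its range is refused whole. The fingers move at their own pace and stop on an object; "grip_force" is the grip in N (left out, the last holds). Time passes only in rows, so rows that repeat a pose let the fingers close. It gives the time, the measured TCP pose, the force and the opening at its end, in the units of the state.
- read_state(): the state, without advancing time (a new reading comes with each control period).
- read_camera(name): name is "side" or "top"; returns a dict with "frame" (480x640x3 uint8, red, green, blue), "vertical_fov" (degrees; the focal length in pixels is half the picture's height over the tangent of half this angle, whatever the lens; pixels are square), "cx", "cy" (the principal point, pixels), "world_from_camera" (4x4, takes a point from camera to world coordinates). Camera axes: x right, y down, z forward; pixel columns grow to the right and rows downward; lengths in m; the calibration is good to about 2 mm. A picture is of the moment at which its call begins. There is no depth.
- close_job(): hands the job in, once; it reports no verdict.
The state is a dict: "t": time; "q": joint angles; "dq": joint speeds; "joint_torque": joint torques, N m; "tool_pos": TCP position; "orientation": TCP orientation; "force": force on the tool from outside, world axes, zero at the start; "wrist_torque": the same for the moment, N m; "opening": finger opening in m.
Only numpy, scipy, OpenCV 4.12 (cv2) and the standard library are available. Lean on these libraries where they do the work, as an engineer would, in place of code of your own. Each camera call takes 0.05 s, during which the arm holds its last target.

### The job

Slide the grey metal bracket along its slotted holes until the outer face of its upright flange stands on the black line marked across the white panel, without jamming it against its bolts. Then swing the clamp lever clockwise by its upright grip until the clamp bites and the lever is firmly hand-tight, stopping by feel so that you do not overtighten it and crack the panel. Let go, with the bracket still flat and on the line, and leave the other things on the bench alone.

Things in the scene. Friction and masses are not known exactly. Their poses are not given: they have to be found in the camera images.
- panel: White acrylic chassis floor panel lying fixed on the bench, 160 (its x) x 310 (its y) x 12 mm thick; origin at the centre of its underside, z up. The bracket slides along the panel's y axis.
- mark (a point): Middle of the thin black line marked across the panel (110 mm long along the panel's x axis, 2.5 mm wide), on the panel's top face. The line lies 10 to 35 mm to +y of the bracket's outer edge at the start.
- bracket_edge (a point): Point at the bottom middle of the outer (+y) face of the bracket's flange, at the panel's top face: this edge must come to the line. Axes as the panel's (x across, y along the slots toward the line, z up).
- flange_mid (a point): Middle of the bracket's upright flange, 4 mm behind its outer face, 30 mm above the panel's top face. The loose grey aluminium bracket, about 0.25 kg, has a foot 50 wide x 166 long x 5 mm thick with two slots in line, and at its +y end this flange, 50 wide (x) x 8 thick (y) x 50 mm tall. The slots leave 0.8 mm play to each side of the bolts and 21 mm travel each way. Loose, it slides under 1 to 4 N.
- clamp_axis (a point): Top centre of the black clamp hub (26 mm across), on the clamp's upright turning axis, which goes through the bracket's rear slot. The lever drags with 0.25 N m (4 N at its grip) until the shoe bites, after a swing that differs each time (0.2 to 1.3 rad); then, within some 0.2 rad, the push at the grip rises quickly: 7 to 9 N is firmly hand-tight, 5 N too slack, over 10 N overtightens.
- lever_grip (a point): Middle of the free part of the upright round grip on the end of the black clamp lever: 14 mm diameter, 60 mm from the clamp axis; it rises 14 mm above this point and meets the arm (12 wide, 10 mm tall) 16 mm below it. It starts towards the panel's -y side and tightens clockwise seen from above, towards the panel's -x side, 2 rad at most, and stays where it is left.
- clamp: The whole clamp: fixed upright 8 mm stud through the bracket's rear slot, with a steel shoe (disc 28 mm across, 5 mm thick) that the lever screws down onto the foot on both sides of the slot, the hub and the lever. Origin on the turning axis at the stud's foot. How hard its shoe presses on the bracket is the tightness.
- bracket: The bracket; origin at the underside of its foot, on its centre line, 88 mm to -y of the flange's outer face. Axes as for the panel.
- driver: Screwdriver lying on the bench; bystander, leave alone.
- coolant_mid (a point): Upright bottle of coolant, 60 mm across, 150 mm tall (point at half height); bystander, leave alone.
- screwbox: Divided plastic screw box 90 x 120 x 30 mm; bystander, leave alone.
- guide: Fixed steel guide bolt through the bracket's front slot, standing in the panel: 8 mm shank, 18 mm head whose top is 13.5 mm above the panel's top face. Origin on its axis at the panel's top face. Jamming: more than 25 N between it and the bracket.
Not all that is in view belongs to the job. What is shaped like the bracket but green, red or yellow is not meant.

How it is judged:
By the outcome, as a careful person would: the job done as asked, in the order asked, and still so for the second after the job is handed in, with the robot touching nothing.
It also fails if it takes over 61 s, if anything falls off the work surface, if the arm or the gripper's body presses on something with over 40 N, if the wrist force passes 120 N, or if a joint passes its speed limit or range.

## Working session

There is one attempt and no reset: what is moved stays moved. The work goes in short steps, Python scripts to look and compute and a tool call to move; the robot and the scene stay as the last step left them, time stands still between calls to the robot, and variables do not carry over. Pictures are saved under pics/ and viewed, and the job is handed in when it is done.

Besides the shell and the picture viewer there is one more tool, called after "Request:" as name(argument=value, ...) on one line, values as JSON. jog_arm: Moves the arm, as the interface text tells. Its arguments: {"type":"object","properties":{"motion":{"type":"array","items":{"type":"number"}},"grip_force":{"type":"number"}},"required":["motion"]}

```bash
ls; mkdir -p pics
python3 - <<'E'
from plant import *
import cv2,numpy as np
s=read_state();print({k:np.round(v,4).tolist() for k,v in s.items()})
for n in("top","side"):
    c=read_camera(n);cv2.imwrite(f"pics/{n}0.png",c["frame"][:,:,::-1]);print(n,c["vertical_fov"],c["cx"],c["cy"],c["world_from_camera"])
E
```

```text
pics
{'t': 0.0, 'q': [-1.3694, 0.1312, 1.4893, -0.0, 1.523, -0.0854], 'dq': [0.0009, 0.0002, 0.0013, -0.0003, -0.0005, -0.0009], 'joint_torque': [0.0007, -55.9848, -49.1758, 0.0771, 0.0356, -0.0001], 'tool_pos': [0.1696, -0.5749, 0.2176], 'orientation': [-3.1075, -0.4487, 0.0002], 'force': [-0.1616, 0.4789, 0.7791], 'wrist_torque': [-0.019, -0.0594, -0.0108], 'opening': 0.0927}
top 50.71249468574263 318.66165477627226 245.02709252964442 [[-0.02358816 -0.98640534  0.16262871  0.40280158]
 [-0.99951877  0.02654726  0.01604604 -0.03322069]
 [-0.02014524 -0.16217195 -0.98655686  1.09611293]
 [ 0.          0.          0.          1.        ]]
side 47.365448085776215 322.8503212269697 236.81607271209808 [[-0.73702156 -0.34927993  0.57862142 -0.10807306]
 [-0.67554999  0.40701287 -0.61479487  0.70606414]
 [-0.02077086 -0.84400477 -0.53593332  0.680754  ]
 [ 0.          0.          0.          1.        ]]
```

View pics/top0.png

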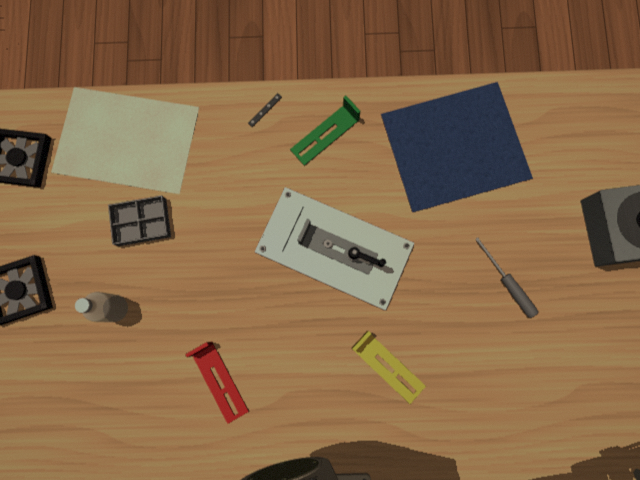

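View pics/side0.png

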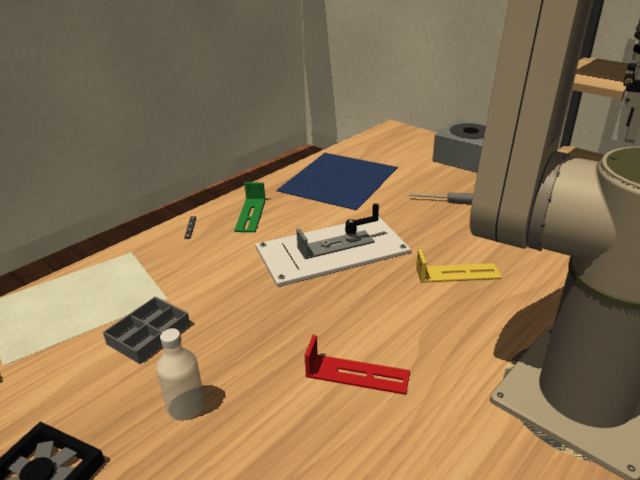

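The grey bracket (top about 305,232 to 380,262) is on the white panel with the black line at about (293,228). The green (328,130), red (218,382) and yellow (388,367) brackets are decoys. I'll confirm with crops.

Run:
```python
import cv2
a=cv2.imread("pics/top0.png")[180:320,245:425];cv2.imwrite("pics/topc.png",cv2.resize(a,None,fx=4.4,fy=4.2857,interpolation=cv2.INTER_CUBIC))
a=cv2.imread("pics/side0.png")[190:290,250:420];cv2.imwrite("pics/sidec.png",cv2.resize(a,None,fx=4.7,fy=4.7,interpolation=cv2.INTER_CUBIC))
```

```text
(no output)
```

View pics/topc.png

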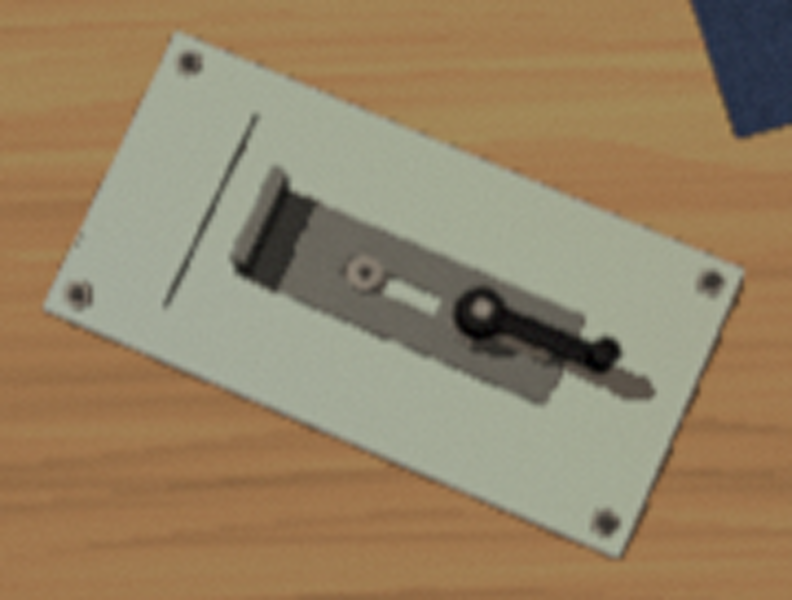

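View pics/sidec.png

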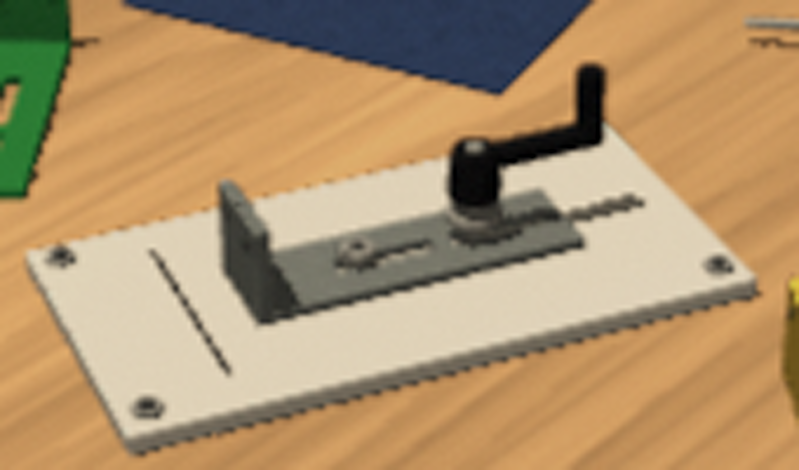

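```bash
cat > h.py <<'E'
import numpy as np,cv2
from plant import *
def cam(n): return read_camera(n)
def ray(c,uv):
    f=240/np.tan(np.radians(c["vertical_fov"]/2));uv=np.atleast_2d(uv).astype(float)
    d=np.c_[(uv[:,0]-c["cx"])/f,(uv[:,1]-c["cy"])/f,np.ones(len(uv))]
    M=np.array(c["world_from_camera"]);return M[:3,3],d@M[:3,:3].T
def onz(c,uv,z):
    o,d=ray(c,uv);return o+d*((z-o[2])/d[:,2])[:,None]
def proj(c,P):
    f=240/np.tan(np.radians(c["vertical_fov"]/2));M=np.array(c["world_from_camera"])
    p=(np.atleast_2d(P)-M[:3,3])@M[:3,:3];return np.c_[p[:,0]/p[:,2]*f+c["cx"],p[:,1]/p[:,2]*f+c["cy"]]
def tri(c1,u1,c2,u2):
    o1,d1=ray(c1,u1);o2,d2=ray(c2,u2);d1=d1[0]/np.linalg.norm(d1);d2=d2[0]/np.linalg.norm(d2)
    t=np.linalg.lstsq(np.c_[d1,-d2],o2-o1,rcond=None)[0];a=o1+t[0]*d1;b=o2+t[1]*d2
    return (a+b)/2,np.linalg.norm(a-b)
E
python3 - <<'E'
from h import *
box={"top":(245,180,425,320),"side":(250,200,420,290)}
for n in box:
    c=cam(n);f=c["frame"];x0,y0,x1,y1=box[n]
    hsv=cv2.cvtColor(f,cv2.COLOR_RGB2HSV)
    m=((hsv[...,1]<65)&(hsv[...,2]>130)).astype(np.uint8)
    w=np.zeros_like(m);w[y0:y1,x0:x1]=m[y0:y1,x0:x1]
    w=cv2.morphologyEx(w,cv2.MORPH_OPEN,np.ones((2,2)))
    cs,_=cv2.findContours(w,cv2.RETR_EXTERNAL,cv2.CHAIN_APPROX_NONE);k=max(cs,key=cv2.contourArea)
    P=onz(c,k[:,0],.012)[:,:2]
    r=cv2.minAreaRect((P*1000).astype(np.float32));print(n,r,cv2.boxPoints(r).round(1).tolist())
    h=cv2.convexHull(k);ap=cv2.approxPolyDP(h,4,True);print(ap[:,0].tolist(),onz(c,ap[:,0],.012)[:,:2].round(4).tolist())
E
```

```text
top ((574.2777099609375, -50.170623779296875), (308.27294921875, 159.50814819335938), 64.5057144165039) [[435.8999938964844, -155.0], [579.9000244140625, -223.60000610351562], [712.5999755859375, 54.599998474121094], [568.5999755859375, 123.30000305175781]]
[[285, 189], [414, 243], [386, 310], [256, 253]] [[0.7091, 0.0559], [0.5804, -0.2219], [0.4382, -0.155], [0.5676, 0.1208]]
side ((568.0001831054688, -42.52239990234375), (307.7158508300781, 160.79342651367188), 64.006591796875) [[428.29998779296875, -145.60000610351562], [572.7999877929688, -216.10000610351562], [707.7000122070312, 60.5], [563.2000122070312, 131.0]]
[[410, 251], [278, 284], [257, 245], [381, 219]] [[0.4308, -0.1423], [0.5628, 0.1284], [0.7028, 0.0601], [0.562, -0.2104]]
```

Run:
```python
from h import *
t=cam("top");s=cam("side")
T=[(285,188.2),(413.5,242.5),(386.5,310),(255.5,252)];S=[(255.5,245),(380.3,217),(411,250.5),(278,283.8)]
for a,b in zip(T,S):
    print(tri(t,a,s,b), onz(t,a,.012)[0,:2].round(4),onz(s,b,.012)[0,:2].round(4))
# TCP check
p=read_state()["tool_pos"];print(proj(t,p),proj(s,p))
big=lambda f,x0,y0,x1,y1,k:cv2.resize(f[y0:y1,x0:x1,::-1],None,fx=k,fy=k,interpolation=cv2.INTER_NEAREST)
cv2.imwrite("pics/t2.png",big(t["frame"],280,205,400,280,6.6));cv2.imwrite("pics/s2.png",big(s["frame"],265,195,395,265,6))
```

```text
(array([0.71274231, 0.05644265, 0.00588272]), np.float64(9.299021187000471e-05)) [0.711  0.0559] [0.7053 0.0623]
(array([ 0.57939881, -0.22430117,  0.00510898]), np.float64(0.007932798340959921)) [ 0.5815 -0.2209] [ 0.569  -0.2169]
(array([ 0.43820808, -0.15728189,  0.00249257]), np.float64(0.0005674132837907385)) [ 0.4381 -0.156 ] [ 0.4303 -0.1453]
(array([0.57046876, 0.12243484, 0.00533775]), np.float64(0.0010914526159601092)) [0.5699 0.1218] [0.5633 0.1279]
[[667.87421463 466.22394796]] [[629.52673594 132.42363432]]
```

View pics/t2.png

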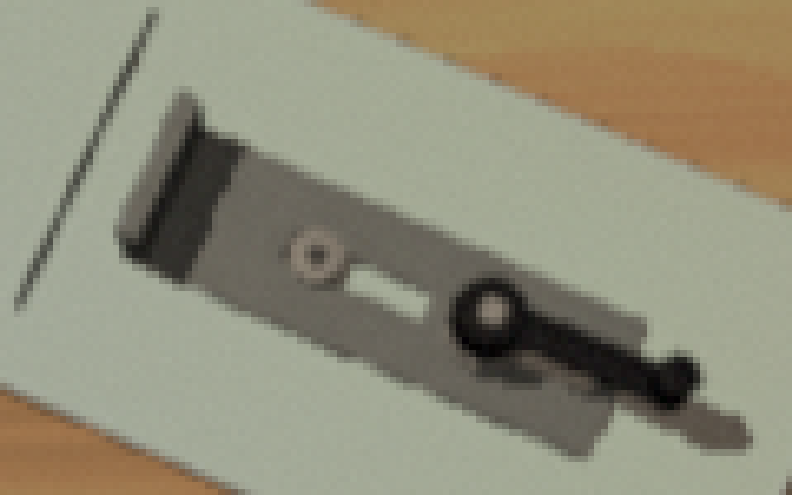

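View pics/s2.png

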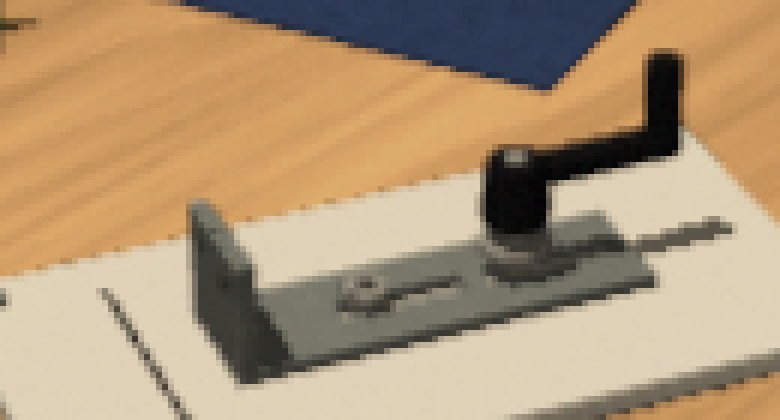

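Run:
```python
from h import *
t=cam("top");s=cam("side")
a=np.radians(-25.4);yv=np.array([-np.sin(a),np.cos(a)]);xv=np.array([np.cos(a),np.sin(a)])
def T(x,y,z):return onz(t,(280+x/6.6,205+y/6.6),z)[0]
def S(x,y,z):return onz(s,(265+x/6,195+y/6),z)[0]
def show(n,C,p):d=p[:2]-C;print(n,p.round(4),"panel xy mm",(1000*d@xv).round(1),(1000*d@yv).round(1))
Ct=np.array([.575,-.0498]);Cs=np.array([.567,-.043])
for n,p in [("line1",T(155,10,.012)),("line2",T(18,308,.012)),("ftop1",T(182,90,.062)),("ftop2",T(117,225,.062)),("guide",T(317,253,.0255)),("hub.06",T(492,310,.06)),("grip",T(680,368,.075)),("foot1",T(645,325,.017)),("foot2",T(583,458,.017))]: show(n,Ct,p)
for n,p in [("line1",S(105,292,.012)),("fbot1",S(200,325,.012)),("fbot2",S(243,382,.012)),("ftop1",S(190,203,.062)),("ftop2",S(233,268,.062)),("guide",S(362,285,.0255)),("foot near",S(655,285,.012))]: show("S "+n,Cs,p)
print("hub",tri(t,(280+492/6.6,205+310/6.6),s,(265+516/6,195+157/6)))
print("griptop",tri(t,(280+682/6.6,205+366/6.6),s,(265+665/6,195+57/6)))
```

```text
line1 [0.6682 0.0158 0.012 ] panel xy mm 56.1 99.2
line2 [0.569  0.0627 0.012 ] panel xy mm -53.6 99.0
ftop1 [0.6297 0.0054 0.062 ] panel xy mm 25.8 73.4
ftop2 [0.5869 0.0267 0.062 ] panel xy mm -22.1 74.3
guide [ 0.5824 -0.036   0.0255] panel xy mm 0.8 15.7
hub.06 [ 0.5571 -0.0902  0.06  ] panel xy mm 1.1 -44.1
grip [ 0.5353 -0.1464  0.075 ] panel xy mm 5.6 -104.3
foot1 [ 0.5572 -0.1421  0.017 ] panel xy mm 23.5 -91.0
foot2 [ 0.5143 -0.1202  0.017 ] panel xy mm -24.6 -89.6
S line1 [0.6633 0.019  0.012 ] panel xy mm 60.4 97.3
S fbot1 [0.6207 0.0116 0.012 ] panel xy mm 25.1 72.4
S fbot2 [0.5831 0.0277 0.012 ] panel xy mm -15.8 70.8
S ftop1 [0.6248 0.0094 0.062 ] panel xy mm 29.7 72.1
S ftop2 [0.5827 0.0304 0.062 ] panel xy mm -17.3 73.1
S guide [ 0.5795 -0.032   0.0255] panel xy mm 6.5 15.3
S foot near [ 0.5108 -0.1184  0.012 ] panel xy mm -18.4 -92.2
hub (array([ 0.55613533, -0.09039403,  0.06271878]), np.float64(0.0013120726176857468))
griptop (array([ 0.53275305, -0.14629394,  0.08944575]), np.float64(0.003075391498590366))
```

```bash
cat >> h.py <<'E'
from scipy.spatial.transform import Rotation as R
YV=np.array([.4289,.9033]);XV=np.array([.9033,-.4289])
def plan(p,yaw):  # yaw deg: world angle of tool y
    s=read_state();Rc=R.from_rotvec(s["orientation"])
    y=np.array([np.cos(np.radians(yaw)),np.sin(np.radians(yaw)),0]);z=np.array([0,0,-1.]);x=np.cross(y,z)
    Rt=R.from_matrix(np.c_[x,y,z]);d=Rc.inv().apply(np.array(p)-s["tool_pos"])
    rv=(Rc.inv()*Rt).as_rotvec()
    print("t",round(s["t"],2),"pos",np.round(s["tool_pos"],4),"F",np.round(s["force"],2),"shift m",d.round(4),"MOTION shift",(d/.5).round(4),"turn",(rv/(np.pi/2)).round(4))
E
python3 -c "
from h import *
plan([.606,.0128,.18],64.6)"
```

```text
t 0.4 pos [ 0.1697 -0.5754  0.2185] F [-1.01  0.53  0.05] shift m [ 0.5848 -0.4407  0.0386] MOTION shift [ 1.1697 -0.8815  0.0772] turn [-1.0000e-04 -3.0000e-04 -1.5352e+00]
```

Request:
jog_arm(motion=[0.35, 0.6, -0.45, 0.02, 0, 0, -0.8, 0.35, 0.6, -0.45, 0.02, 0, 0, -0.8, 0.35, 0.6, -0.45, 0.02, 0, 0, -0.8, 0.35, 0.6, -0.45, 0.02, 0, 0, -0.8, 0.35, 0.6, -0.45, 0.02, 0, 0, -0.8, 0.35, 0.6, -0.45, 0.02, 0, 0, -0.8, 0.35, 0.6, -0.45, 0.02, 0, 0, -0.8, 0.35, 0.6, -0.45, 0.02, 0, 0, -0.8], grip_force=15)

```text
t: 1.2
tool_pos: [0.3955, -0.2717, 0.2087]
orientation: [2.304, 2.136, 0.002]
force: [-0.5, 0.5, 0.0]
opening: 0.0347
```

```bash
python3 -c "
from h import *
plan([.606,.0128,.16],64.6)"
```

```text
t 1.2 pos [ 0.3955 -0.2717  0.2087] F [-0.46  0.52  0.03] shift m [0.2995 0.1884 0.0491] MOTION shift [0.599  0.3768 0.0982] turn [ 8.000e-04 -1.000e-04 -7.658e-01]
```

Request:
jog_arm(motion=[0.33, 0.6, 0.377, 0.1, 0, 0, -0.766, 0.33, 0.6, 0.377, 0.1, 0, 0, -0.766, 0.33, 0.6, 0.377, 0.1, 0, 0, -0.766, 0.33, 0.6, 0.377, 0.1, 0, 0, -0.766, 0.33, 0.6, 0.377, 0.1, 0, 0, -0.766, 0.33, 0.6, 0.377, 0.1, 0, 0, -0.766, 0.33, 0.6, 0.377, 0.1, 0, 0, -0.766, 0.33, 0.6, 0.377, 0.1, 0, 0, -0.766])

```text
t: 2.0
tool_pos: [0.6074, 0.0178, 0.1577]
orientation: [-0.693, -3.064, -0.003]
force: [-1.1, -0.6, -0.1]
opening: 0.0308
```

Request:
jog_arm(motion=[0.33, 0, 0, 0, 0, 0, 0, 0.33, 0, 0, 0, 0, 0, 0])

```text
t: 2.2
tool_pos: [0.6071, 0.018, 0.1574]
orientation: [-0.698, -3.062, -0.003]
force: [0.4, 0.2, -0.0]
opening: 0.0305
```

Run:
```python
from h import *
plan([.606,.0128,.09],64.6)
p=read_state()["tool_pos"]
for n in("top","side"):
    c=cam(n);u=proj(c,p)[0];f=c["frame"][:,:,::-1].copy();x,y=u.round().astype(int);print(n,u)
    o=f[max(y-60,0):y+60,x-80:x+80];o=cv2.resize(o,None,fx=5,fy=5,interpolation=cv2.INTER_NEAREST);print(y-60,x-80)
    cv2.drawMarker(o,(int(5*(u[0]-x+80.5)),int(5*(u[1]-max(y-60,0)+.5))),(0,0,255),0,20)
    cv2.imwrite(f"pics/hov_{n}.png",o)
```

```text
t 2.2 pos [0.6071 0.018  0.1574] F [ 0.36  0.22 -0.05] shift m [-0.0014 -0.0053  0.0673] MOTION shift [-0.0027 -0.0105  0.1347] turn [ 0.001  -0.001  -0.0031]
top [299.09070444 219.74892121]
160 219
side [297.67337242 193.67544158]
134 218
```

View pics/hov_top.png

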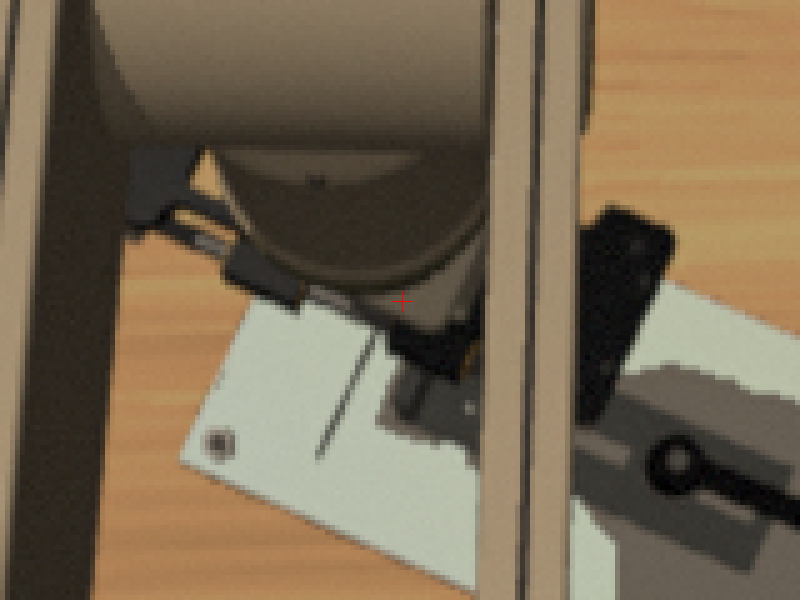

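View pics/hov_side.png

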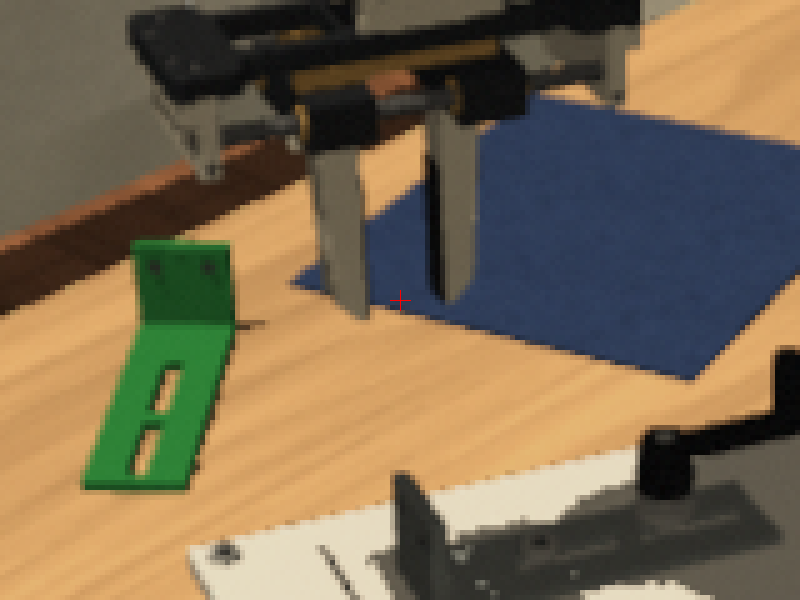

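Request:
jog_arm(motion=[0.33, -0.004, -0.008, 0.06, 0, 0, -0.003, 0.33, -0.004, -0.008, 0.12, 0, 0, -0.003, 0.33, -0.004, -0.008, 0.155, 0, 0, -0.003, 0.33, -0.004, -0.008, 0.155, 0, 0, -0.003, 0.33, -0.004, -0.008, 0.155, 0, 0, -0.003])

```text
t: 2.8
tool_pos: [0.6071, 0.0115, 0.0813]
orientation: [0.697, 3.063, 0.003]
force: [0.5, -0.7, -0.3]
opening: 0.0309
```

```bash
cat >> h.py <<'E'
def snap(n,name,x0,y0,w,h,k):
    c=cam(n);f=c["frame"][y0:y0+h,x0:x0+w,::-1]
    cv2.imwrite(f"pics/{name}.png",cv2.resize(f,None,fx=k,fy=k,interpolation=cv2.INTER_CUBIC));return c
E
python3 - <<'E'
from h import *
plan([.606,.0128,.027],64.6)
c=snap("side","d1",250,190,130,90,6)
print((proj(c,read_state()["tool_pos"])-[250,190])*6)
E
```

```text
t 2.8 pos [0.6071 0.0115 0.0813] F [ 0.54 -0.66 -0.32] shift m [0.0015 0.0006 0.0543] MOTION shift [0.0031 0.0012 0.1085] turn [ 0.0011 -0.0002 -0.0025]
[[306.73744985 203.06330552]]
```

View pics/d1.png

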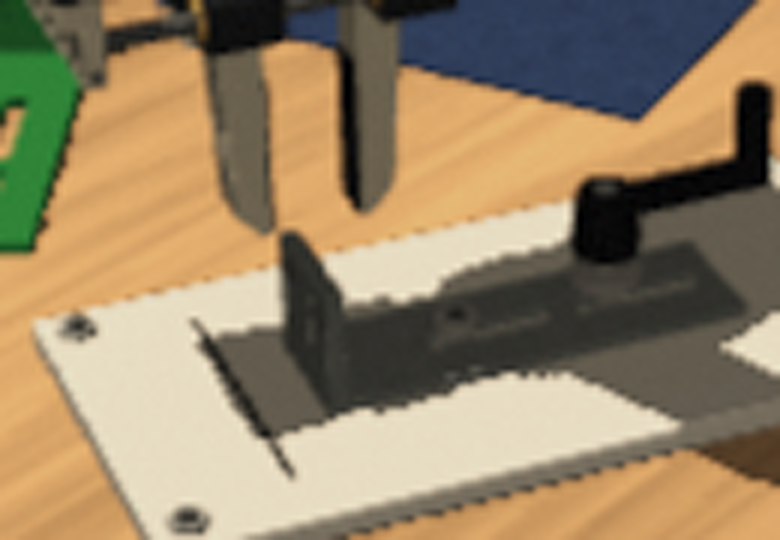

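Run:
```python
from h import *
c=cam("side");p=read_state()["tool_pos"];X=np.r_[XV,0];Y=np.r_[YV,0]
P=lambda q:((proj(c,q)-[250,190])*6).round(0).tolist()
q=p.copy();print("tcp, near side pad corners",P(p),P(p-.0075*X+.0155*Y),P(p-.0075*X-.0155*Y))
q[2]=.062;print("at .062",P(q),"unit mm x,y,z",(np.array(P(q+.01*X))-P(q))/10,(np.array(P(q+.01*Y))-P(q))/10,(np.array(P(q+[0,0,.01]))-P(q))/10)
```

```text
tcp, near side pad corners [[305.0, 202.0]] [[271.0, 221.0]] [[354.0, 203.0]]
at .062 [[308.0, 251.0]] unit mm x,y,z [[-1.  -1.3]] [[-2.7  0.6]] [[-0.1 -2.4]]
```

Request:
jog_arm(motion=[0.33, 0.014, 0.002, 0, 0, 0, -0.002, 0.33, 0.014, 0.002, 0, 0, 0, -0.002, 0.33, 0.014, 0.002, 0.04, 0, 0, -0.002, 0.33, 0.014, 0.002, 0.08, 0, 0, -0.002, 0.33, 0.014, 0.002, 0.108, 0, 0, -0.002, 0.33, 0.014, 0.002, 0.108, 0, 0, -0.002, 0.33, 0.014, 0.002, 0.108, 0, 0, -0.002])

```text
t: 3.6
tool_pos: [0.6027, 0.0159, 0.0289]
orientation: [0.689, 3.062, 0.003]
force: [-0.2, 0.1, 0.7]
opening: 0.0308
```

Run:
```python
from h import *
plan([.606,.0128,.027],64.6)
c=snap("side","d2",250,190,130,90,6)
```

```text
t 3.6 pos [0.6027 0.0159 0.0289] F [-0.16  0.12  0.74] shift m [-0.0043 -0.0014  0.0019] MOTION shift [-0.0087 -0.0028  0.0038] turn [0.0017 0.0013 0.0003]
```

View pics/d2.png

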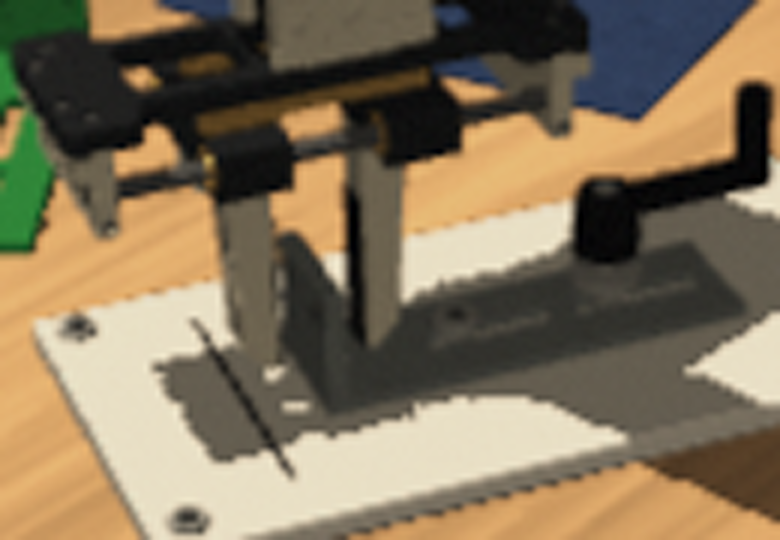

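Request:
jog_arm(motion=[0.2, 0, 0, 0, 0, 0, 0, 0.15, 0, 0, 0, 0, 0, 0, 0, 0, 0, 0, 0, 0, 0, 0, 0, 0, 0, 0, 0, 0, 0, 0, 0, 0, 0, 0, 0, 0, 0, 0, 0, 0, 0], grip_force=12)

```text
validation failed for argument at $.mo...
```

Run:
```python
from h import *
plan([.6,.0128,.027],64.6)
c=snap("side","d3",250,190,130,90,6)
```

```text
t 3.65 pos [0.6033 0.0158 0.0296] F [-0.22  0.41 -0.33] shift m [ 0.0017 -0.0042  0.0026] MOTION shift [ 0.0034 -0.0083  0.0051] turn [0.0021 0.0021 0.0002]
```

View pics/d3.png

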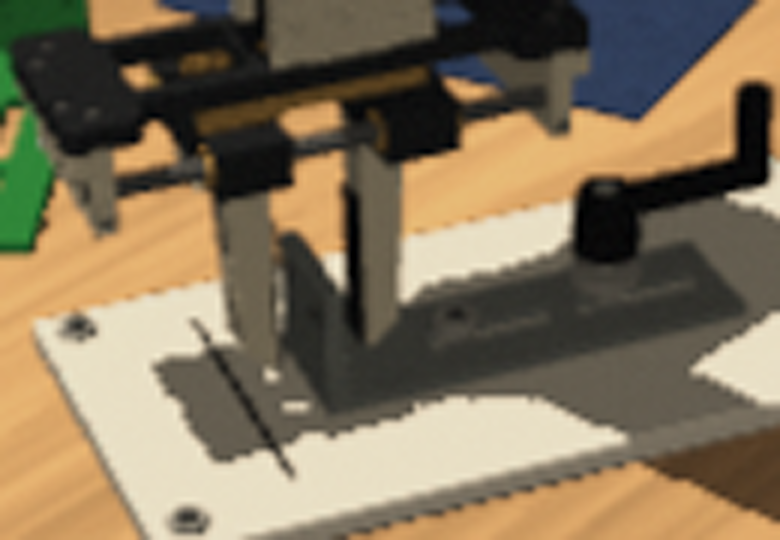

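Request:
jog_arm(motion=[0.2, 0, 0, 0, 0, 0, 0, 0.15, 0, 0, 0, 0, 0, 0, 0.1, 0, 0, 0, 0, 0, 0, 0, 0, 0, 0, 0, 0, 0, 0, 0, 0, 0, 0, 0, 0, 0, 0, 0, 0, 0, 0, 0], grip_force=12)

```text
t: 4.3
tool_pos: [0.6038, 0.0156, 0.0303]
orientation: [0.689, 3.06, 0.004]
force: [-1.0, -1.1, 5.1]
opening: 0.0082
```

Run:
```python
from h import *
plan([.6,.0128,.027],64.6)
c=snap("side","d4",250,190,130,90,6)
```

```text
t 4.3 pos [0.6038 0.0156 0.0303] F [-0.99 -1.07  5.13] shift m [ 0.0022 -0.0042  0.0033] MOTION shift [ 0.0044 -0.0084  0.0065] turn [0.0021 0.0028 0.0002]
```

View pics/d4.png

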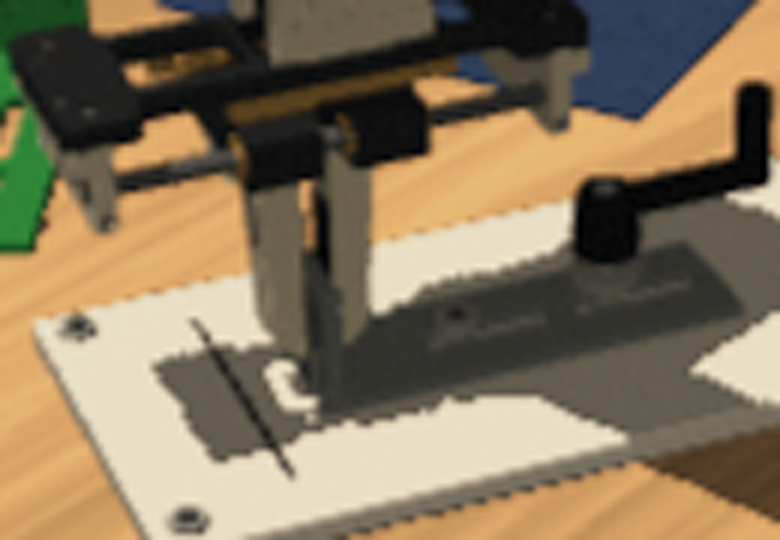

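Request:
jog_arm(motion=[0, 0, 0.004, 0, 0, 0, 0, 0, 0, 0.008, 0, 0, 0, 0, 0, 0, 0.012, 0, 0, 0, 0, 0, 0, 0.016, 0, 0, 0, 0, 0, 0, 0.02, 0, 0, 0, 0, 0, 0, 0.02, 0, 0, 0, 0])

```text
t: 4.95
tool_pos: [0.6083, 0.0251, 0.0303]
orientation: [0.689, 3.06, 0.004]
force: [-0.4, -1.0, 3.1]
opening: 0.0079
```

Run:
```python
from h import *
plan([.6,.0128,.027],64.6)
```

```text
t 4.95 pos [0.6083 0.0251 0.0303] F [-0.37 -0.98  3.1 ] shift m [ 0.0022 -0.0147  0.0033] MOTION shift [ 0.0044 -0.0294  0.0065] turn [0.0024 0.0028 0.0004]
```

Request:
jog_arm(motion=[0, 0, 0.004, 0, 0, 0, 0, 0, 0, 0.008, 0, 0, 0, 0, 0, 0, 0.012, 0, 0, 0, 0, 0, 0, 0.016, 0, 0, 0, 0, 0, 0, 0.018, 0, 0, 0, 0, 0, 0, 0.018, 0, 0, 0, 0])

```text
t: 5.55
tool_pos: [0.6122, 0.0336, 0.0303]
orientation: [0.688, 3.06, 0.005]
force: [0.1, -1.1, 2.1]
opening: 0.0078
```

Run:
```python
from h import *
plan([.6,.0128,.027],64.6)
snap("side","d5",255,200,100,75,8)
c=snap("top","d6",270,195,140,85,5.7)
```

```text
t 5.55 pos [0.6122 0.0336 0.0303] F [ 0.07 -1.05  2.1 ] shift m [ 0.0022 -0.024   0.0032] MOTION shift [ 0.0043 -0.048   0.0064] turn [0.0026 0.0028 0.0005]
```

View pics/d5.png

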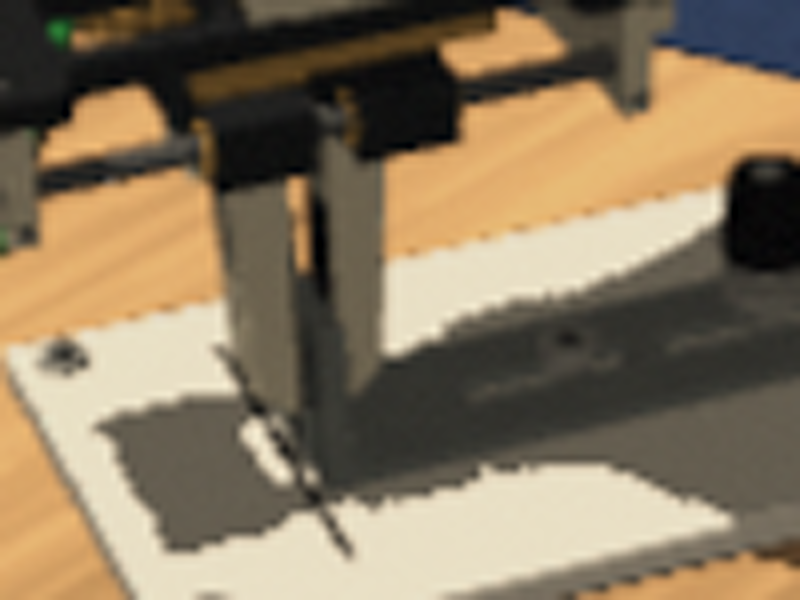

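View pics/d6.png

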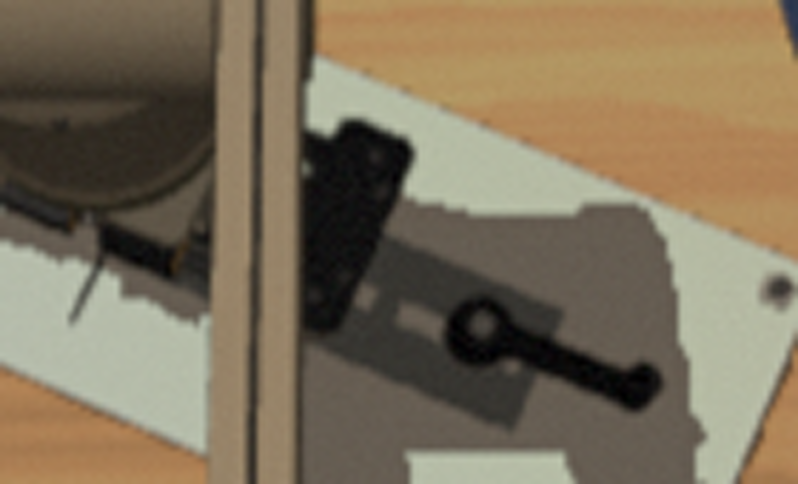

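Request:
jog_arm(motion=[0, 0, 0.003, 0, 0, 0, 0, 0, 0, 0.006, 0, 0, 0, 0, 0, 0, 0.0095, 0, 0, 0, 0, 0, 0, 0.0095, 0, 0, 0, 0, 0, 0, 0.0095, 0, 0, 0, 0])

```text
t: 6.15
tool_pos: [0.6143, 0.0381, 0.0303]
orientation: [0.688, 3.06, 0.006]
force: [0.6, -1.0, 1.5]
opening: 0.0081
```

Run:
```python
from h import *
plan([.6,.0128,.027],64.6)
snap("side","d7",255,200,100,75,8)
```

```text
t 6.15 pos [0.6143 0.0381 0.0303] F [ 0.65 -1.02  1.53] shift m [ 0.0021 -0.029   0.0032] MOTION shift [ 0.0043 -0.0581  0.0063] turn [0.0029 0.0028 0.0005]
```

View pics/d7.png

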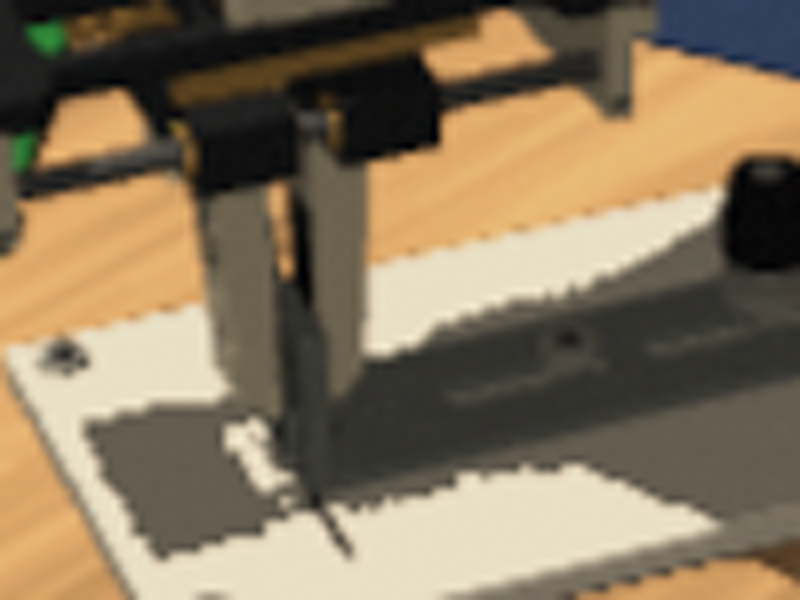

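Request:
jog_arm(motion=[0.2, 0, 0, 0, 0, 0, 0, 0.2, 0, 0, 0, 0, 0, 0, 0.2, 0, 0, 0, 0, 0, 0, 0.2, 0, 0, -0.05, 0, 0, 0, 0.2, 0, 0, -0.12, 0, 0, 0, 0.1, 0, 0, -0.2, 0, 0, 0, 0, 0, 0, -0.24, 0, 0, 0, 0, 0, 0, -0.24, 0, 0, 0])

```text
t: 7.0
tool_pos: [0.6164, 0.0379, 0.155]
orientation: [0.687, 3.053, 0.008]
force: [-0.0, 0.1, 0.2]
opening: 0.0019
```

Run:
```python
from h import *
plan([.4,-.2,.16],64.6)
snap("side","e1",255,200,100,75,8)
```

```text
t 7.0 pos [0.6164 0.0379 0.155 ] F [-0.03  0.12  0.21] shift m [ 0.0936 -0.3076 -0.0085] MOTION shift [ 0.1872 -0.6151 -0.0169] turn [0.0051 0.0072 0.0006]
```

View pics/e1.png

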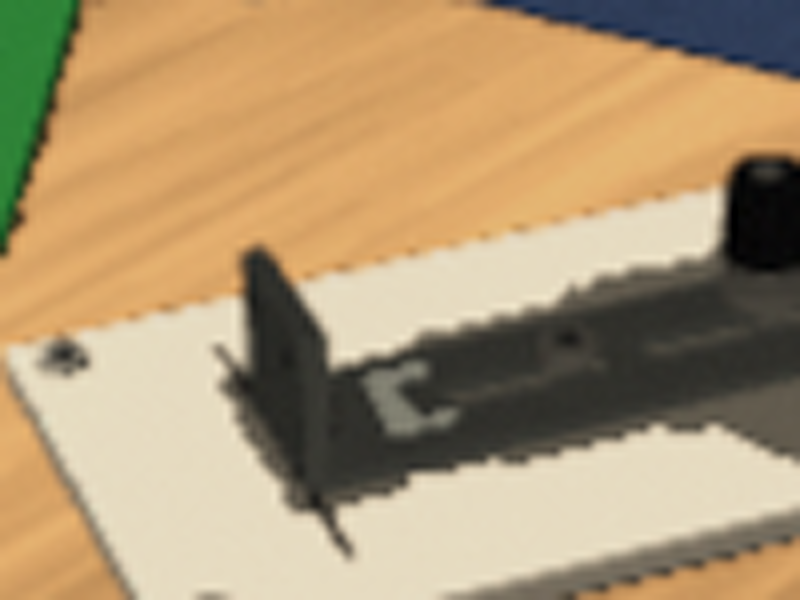

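Run:
```python
from h import *
t=cam("top");s=cam("side")
T=np.array([(285,188.2),(413.5,242.5),(386.5,310),(255.5,252)]);S=np.array([(255.5,245),(380.3,217),(411,250.5),(278,283.8)])
W=onz(s,S,.012);dt=(proj(t,W)-T);print("top shift if side right",dt.round(2),)
W=onz(t,T,.012);ds=(proj(s,W)-S);print("side shift if top right",ds.round(2))
dt=dt.mean(0);ds=ds.mean(0)
hub=((354.5,252),(351,221.2));gt=((383.3,260.5),(375.8,204.5));gb=(375.8,218.5)
for n,(a,b) in(("hub",hub),("griptop",gt)):
    print(n,tri(t,np.array(a)+dt,s,b),tri(t,a,s,np.array(b)+ds),tri(t,np.array(a)+dt/2,s,np.array(b)+ds/2))
p=tri(t,np.array(gt[0])+dt,s,gt[1])[0]
print(proj(s,p),[proj(s,p-[0,0,h]).round(1).tolist() for h in(.014,.03,.04)])
```

```text
top shift if side right [[-2.87  2.54]
 [-1.53  5.75]
 [-4.89  3.84]
 [-2.8   3.09]]
side shift if top right [[ 0.49 -2.08]
 [-3.11 -2.32]
 [-0.14 -3.34]
 [-0.06 -2.68]]
hub (array([ 0.54836589, -0.08282865,  0.06893217]), np.float64(0.0009543830634123263)) (array([ 0.55589197, -0.08927752,  0.06976166]), np.float64(0.0008260972395264527)) (array([ 0.55212861, -0.08605417,  0.06933582]), np.float64(0.0008868943879867389))
griptop (array([ 0.52547287, -0.1385327 ,  0.09524079]), np.float64(0.0005865805407818996)) (array([ 0.53260072, -0.14481548,  0.0966016 ]), np.float64(0.0009518015952683989)) (array([ 0.52903739, -0.14167661,  0.09591013]), np.float64(0.0007723566151688437))
[[375.6660227  204.49011226]] [[[375.5, 210.0]], [[375.2, 216.3]], [[375.1, 220.2]]]
```

```bash
python3 -c "
from h import *
plan([.554,-.152,.15],67.7)"
```

```text
t 7.15 pos [0.6128 0.0379 0.1487] F [ 0.63  0.25 -0.02] shift m [-0.0282 -0.1968 -0.002 ] MOTION shift [-0.0564 -0.3937 -0.0039] turn [ 0.0025  0.0018 -0.0339]
```

Request:
jog_arm(motion=[0, -0.056, -0.1, -0.004, 0.002, 0.002, -0.034, 0, -0.056, -0.2, -0.004, 0.002, 0.002, -0.034, 0, -0.056, -0.3, -0.004, 0.002, 0.002, -0.034, 0, -0.056, -0.394, -0.004, 0.002, 0.002, -0.034, 0, -0.056, -0.394, -0.004, 0.002, 0.002, -0.034, 0, -0.056, -0.394, -0.004, 0.002, 0.002, -0.034, 0, -0.056, -0.394, -0.004, 0.002, 0.002, -0.034])

```text
t: 7.85
tool_pos: [0.5535, -0.151, 0.1487]
orientation: [-0.607, -3.08, -0.003]
force: [0.5, -0.4, 0.3]
opening: 0.0005
```

Run:
```python
from h import *
plan([.554,-.152,.073],67.7)
snap("side","f1",255,190,160,100,5)
snap("top","f2",270,180,150,110,5.3)
```

```text
t 7.85 pos [ 0.5535 -0.151   0.1487] F [ 0.53 -0.45  0.32] shift m [-0.001  -0.0008  0.0757] MOTION shift [-0.0021 -0.0016  0.1515] turn [ 0.0008 -0.0015  0.0002]
```

View pics/f1.png

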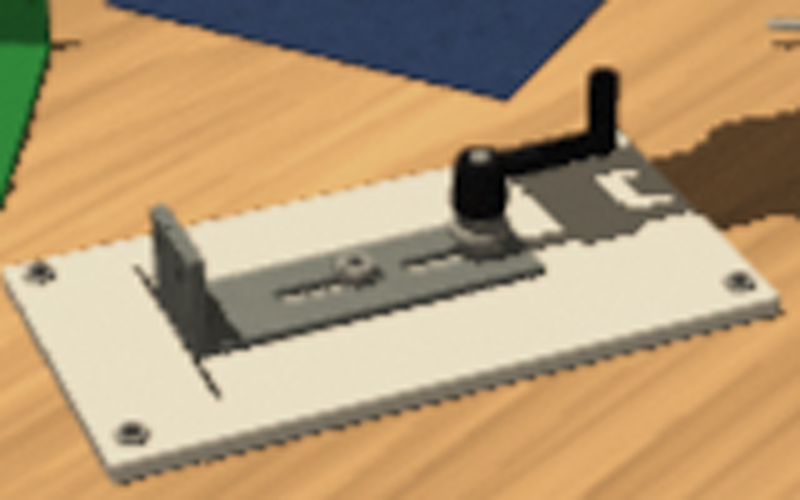

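View pics/f2.png

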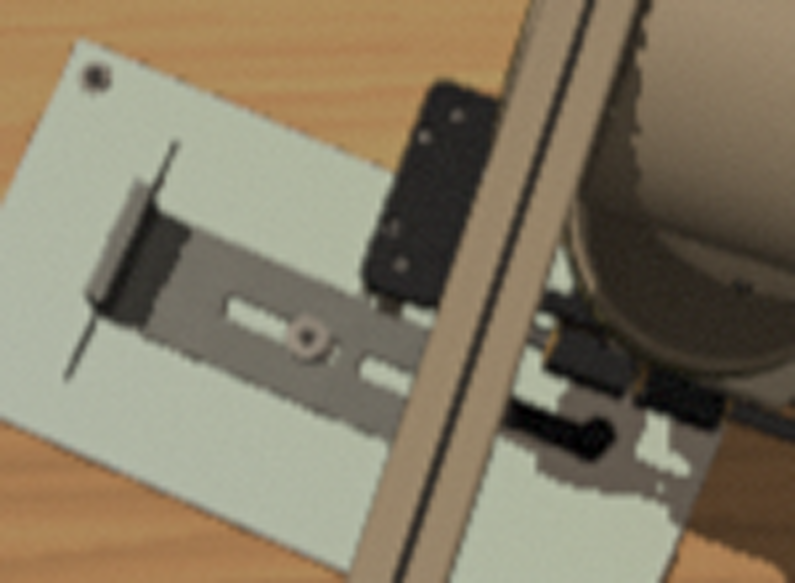

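Run:
```python
from h import *
snap("side","g1",275,225,50,48,12)
snap("top","g2",275,200,45,55,10)
```

```text
(no output)
```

View pics/g1.png

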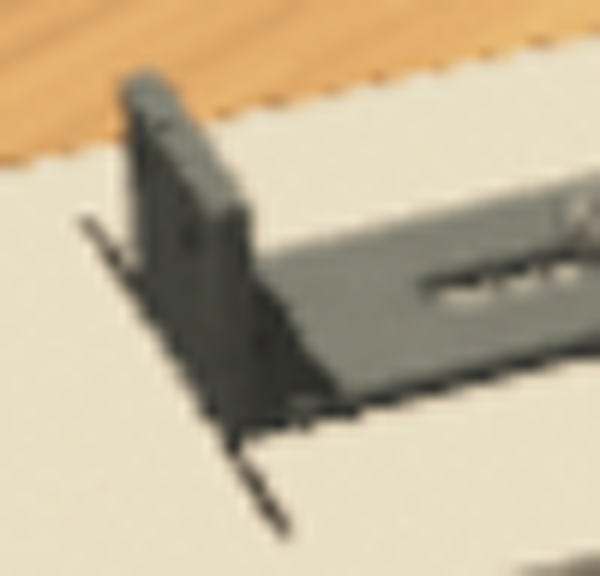

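View pics/g2.png

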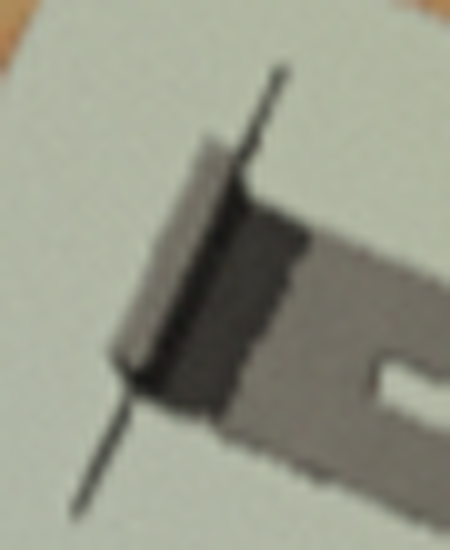

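Run:
```python
from h import *
t=cam("top");s=cam("side")
T=lambda x,y,z:onz(t,(275+x/10-.05,200+y/10-.05),z)[0,:2]
S=lambda x,y,z:onz(s,(275+x/12,225+y/12),z)[0,:2]
C=np.array([.575,-.0498])
for p in [T(283,68,.012),T(75,517,.012),T(205,137,.062),T(109,354,.062)]:print("T",((p-C)@XV*1e3).round(1),((p-C)@YV*1e3).round(1))
for p in [S(85,220,.012),S(287,532,.012),S(228,438,.012),S(124,82,.062),S(217,212,.062)]:print("S",((p-C)@XV*1e3).round(1),((p-C)@YV*1e3).round(1))
```

```text
T 55.4 99.4
T -53.8 99.6
T 25.2 101.0
T -24.9 100.1
S 51.9 100.5
S -57.0 99.9
S -26.0 99.7
S 17.9 101.3
S -29.2 100.3
```

Request:
jog_arm(motion=[0, -0.002, -0.002, 0.05, 0, -0.001, 0, 0, -0.002, -0.002, 0.1, 0, -0.001, 0, 0, -0.002, -0.002, 0.15, 0, -0.001, 0, 0, -0.002, -0.002, 0.15, 0, -0.001, 0, 0, -0.002, -0.002, 0.15, 0, -0.001, 0])

```text
t: 8.65
tool_pos: [0.5545, -0.1519, 0.075]
orientation: [0.604, 3.083, 0.001]
force: [0.3, -0.1, -0.2]
opening: 0.0006
```

Run:
```python
from h import *
plan([.554,-.152,.073],67.7)
c=snap("side","h1",335,180,80,60,10)
print((proj(c,read_state()["tool_pos"])-[335,180])*10)
```

```text
t 8.65 pos [ 0.5545 -0.1519  0.075 ] F [ 0.32 -0.09 -0.18] shift m [ 0.0004 -0.0003  0.002 ] MOTION shift [ 0.0009 -0.0006  0.0041] turn [0.0005 0.0001 0.0015]
[[336.33298918 254.34646179]]
```

View pics/h1.png

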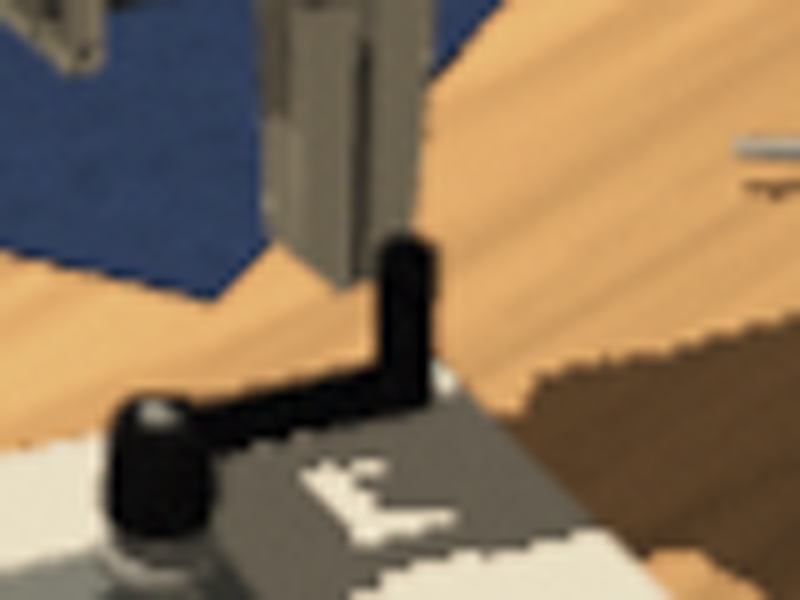

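Request:
jog_arm(motion=[0, 0.006, -0.007, 0.005, 0, 0, 0, 0, 0.012, -0.007, 0.005, 0, 0, 0, 0, 0.014, -0.007, 0.005, 0, 0, 0, 0, 0.014, -0.007, 0.005, 0, 0, 0])

```text
t: 9.1
tool_pos: [0.5477, -0.1529, 0.0742]
orientation: [0.604, 3.08, 0.001]
force: [-0.2, 0.0, 0.2]
opening: 0.0006
```

```bash
cat >> h.py <<'E'
def st(hub=(.552,-.086)):
    F=[];
    s=read_state();Rc=R.from_rotvec(s["orientation"]);F=Rc.inv().apply(s["force"])
    q=s["tool_pos"]+Rc.apply([.0145,0,0]);d=q[:2]-np.array(hub)
    print("t",round(s["t"],2),"pos",np.round(s["tool_pos"],4),"F tool",F.round(2),"lever ang if touching",np.degrees(np.arctan2(d[1],d[0])).round(1),"rad",(1e3*np.hypot(*d)).round(1),"tool x ang",np.degrees(np.arctan2(*Rc.apply([1,0,0])[[1,0]])).round(1), "q6",np.round(s["q"][5],2))
E
python3 - <<'E'
from h import *
st()
c=snap("side","h2",335,180,80,60,10)
st()
E
```

```text
t 9.1 pos [ 0.5477 -0.1529  0.0742] F tool [ 0.18 -0.02 -0.19] lever ang if touching -106.1 rad 64.0 tool x ang 157.8 q6 -1.55
t 9.15 pos [ 0.5478 -0.1529  0.0741] F tool [ 0.43 -0.05 -0.58] lever ang if touching -106.0 rad 64.0 tool x ang 157.8 q6 -1.55
```

View pics/h2.png

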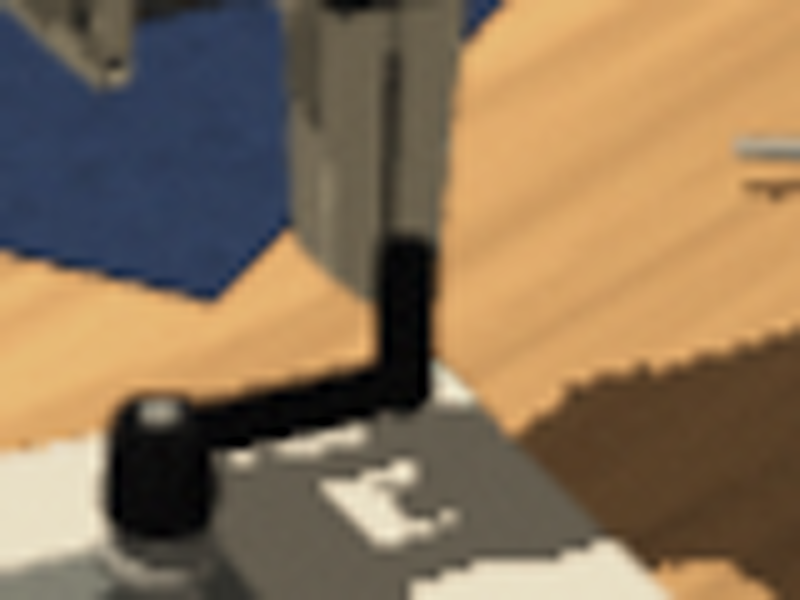

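Request:
jog_arm(motion=[0, 0.002, 0, 0.002, 0, 0, 0, 0, 0.004, 0, 0.002, 0, 0, 0, 0, 0.006, 0, 0.002, 0, 0, 0, 0, 0.008, 0, 0.002, 0, 0, 0])

```text
t: 9.55
tool_pos: [0.5443, -0.1515, 0.0731]
orientation: [0.603, 3.079, 0.0]
force: [3.3, -1.3, -2.8]
opening: 0.0007
```

Request:
jog_arm(motion=[0, 0.002, 0, 0, 0, 0, 0, 0, 0.004, 0, 0, 0, 0, 0, 0, 0.006, 0, 0, 0, 0, 0, 0, 0.008, 0, 0, 0, 0, 0])

```text
t: 9.95
tool_pos: [0.5407, -0.1501, 0.0732]
orientation: [0.603, 3.079, 0.0]
force: [4.3, -1.6, -2.3]
opening: 0.0008
```

```bash
python3 -c "
from h import *
st()"
```

```text
t 9.95 pos [ 0.5407 -0.1501  0.0732] F tool [-4.56  0.15  2.36] lever ang if touching -112.8 rad 63.6 tool x ang 157.8 q6 -1.55
```

Request:
jog_arm(motion=[0, 0.0025, -0.0005, 0, 0, 0, 0.0127, 0, 0.005, -0.001, 0, 0, 0, 0.0255, 0, 0.0075, -0.0015, 0, 0, 0, 0.0382, 0, 0.01, -0.0019, 0, 0, 0, 0.0509, 0, 0.0125, -0.0023, 0, 0, 0, 0.0637])

```text
t: 10.45
tool_pos: [0.5346, -0.1486, 0.0733]
orientation: [0.759, 3.044, 0.001]
force: [5.4, 0.7, -2.1]
opening: 0.0004
```

```bash
python3 -c "
from h import *
st()"
```

```text
t 10.45 pos [ 0.5346 -0.1486  0.0733] F tool [-4.38  3.17  2.13] lever ang if touching -118.4 rad 63.5 tool x ang 152.0 q6 -1.45
```

Request:
jog_arm(motion=[0, 0.0025, 0, 0, 0, 0, 0.0127, 0, 0.005, 0, 0, 0, 0, 0.0255, 0, 0.0075, 0, 0, 0, 0, 0.0382, 0, 0.01, 0, 0, 0, 0, 0.0509, 0, 0.0125, 0, 0, 0, 0, 0.0637])

```text
t: 10.95
tool_pos: [0.5288, -0.146, 0.0733]
orientation: [0.913, 3.001, 0.0]
force: [2.3, -5.0, -0.9]
opening: 0.0002
```

```bash
python3 -c "
from h import *
st()"
```

```text
t 10.95 pos [ 0.5288 -0.146   0.0733] F tool [-4.74 -2.89  0.92] lever ang if touching -124.2 rad 62.7 tool x ang 146.2 q6 -1.34
```

Request:
jog_arm(motion=[0, 0.0025, -0.0003, 0, 0, 0, 0.0127, 0, 0.005, -0.0005, 0, 0, 0, 0.0255, 0, 0.0075, -0.0008, 0, 0, 0, 0.0382, 0, 0.01, -0.001, 0, 0, 0, 0.0509, 0, 0.0125, -0.0012, 0, 0, 0, 0.0637])

```text
t: 11.45
tool_pos: [0.5232, -0.143, 0.0733]
orientation: [1.064, 2.951, 0.001]
force: [3.4, -3.3, -1.1]
opening: 0.0006
```

```bash
python3 -c "
from h import *
st()"
```

```text
t 11.45 pos [ 0.5232 -0.143   0.0733] F tool [-4.74 -0.39  1.07] lever ang if touching -129.9 rad 62.3 tool x ang 140.3 q6 -1.24
```

Request:
jog_arm(motion=[0, 0.0025, -0.0003, 0, 0, 0, 0.0127, 0, 0.005, -0.0005, 0, 0, 0, 0.0255, 0, 0.0075, -0.0008, 0, 0, 0, 0.0382, 0, 0.01, -0.001, 0, 0, 0, 0.0509, 0, 0.0125, -0.0012, 0, 0, 0, 0.0637])

```text
t: 11.95
tool_pos: [0.5179, -0.1394, 0.0733]
orientation: [1.213, 2.893, 0.001]
force: [3.1, -2.9, -2.0]
opening: 0.0004
```

```bash
python3 -c "
from h import *
st()"
```

```text
t 11.95 pos [ 0.5179 -0.1394  0.0733] F tool [-4.2   0.14  1.97] lever ang if touching -135.8 rad 61.8 tool x ang 134.5 q6 -1.14
```

Request:
jog_arm(motion=[0, 0.0025, -0.0003, 0, 0, 0, 0.0127, 0, 0.005, -0.0005, 0, 0, 0, 0.0255, 0, 0.0075, -0.0008, 0, 0, 0, 0.0382, 0, 0.01, -0.001, 0, 0, 0, 0.0509, 0, 0.0125, -0.0012, 0, 0, 0, 0.0637])

```text
t: 12.45
tool_pos: [0.513, -0.1353, 0.0732]
orientation: [1.359, 2.828, 0.001]
force: [2.5, -2.5, -1.7]
opening: 0.0005
```

```bash
python3 -c "
from h import *
st()"
```

```text
t 12.45 pos [ 0.513  -0.1353  0.0732] F tool [-3.48  0.4   1.67] lever ang if touching -141.7 rad 61.3 tool x ang 128.7 q6 -1.03
```

Request:
jog_arm(motion=[0, 0.0025, -0.0003, 0, 0, 0, 0.0127, 0, 0.005, -0.0005, 0, 0, 0, 0.0255, 0, 0.0075, -0.0008, 0, 0, 0, 0.0382, 0, 0.01, -0.001, 0, 0, 0, 0.0509, 0, 0.0125, -0.0012, 0, 0, 0, 0.0637])

```text
t: 12.95
tool_pos: [0.5086, -0.1308, 0.0732]
orientation: [1.501, 2.755, 0.002]
force: [2.9, -3.8, -0.8]
opening: -0.0
```

```bash
python3 -c "
from h import *
st()"
```

```text
t 12.95 pos [ 0.5086 -0.1308  0.0732] F tool [-4.78  0.39  0.77] lever ang if touching -147.6 rad 60.8 tool x ang 122.8 q6 -0.92
```

Request:
jog_arm(motion=[0, 0.0025, -0.0003, 0, 0, 0, 0.0127, 0, 0.005, -0.0005, 0, 0, 0, 0.0255, 0, 0.0075, -0.0008, 0, 0, 0, 0.0382, 0, 0.01, -0.001, 0, 0, 0, 0.0509, 0, 0.0125, -0.0012, 0, 0, 0, 0.0637])

```text
t: 13.45
tool_pos: [0.5047, -0.1258, 0.0732]
orientation: [1.639, 2.675, 0.002]
force: [1.9, -3.6, -0.7]
opening: 0.0004
```

```bash
python3 -c "
from h import *
st()"
```

```text
t 13.45 pos [ 0.5047 -0.1258  0.0732] F tool [-4.04  0.03  0.75] lever ang if touching -153.5 rad 60.2 tool x ang 117.0 q6 -0.81
```

Request:
jog_arm(motion=[0, 0.0025, -0.0003, 0, 0, 0, 0.0127, 0, 0.005, -0.0005, 0, 0, 0, 0.0255, 0, 0.0075, -0.0008, 0, 0, 0, 0.0382, 0, 0.01, -0.001, 0, 0, 0, 0.0509, 0, 0.0125, -0.0012, 0, 0, 0, 0.0637])

```text
t: 13.95
tool_pos: [0.5012, -0.1203, 0.0732]
orientation: [1.773, 2.588, 0.002]
force: [2.8, -3.5, -1.1]
opening: 0.0002
```

```bash
python3 -c "
from h import *
st()"
```

```text
t 13.95 pos [ 0.5012 -0.1203  0.0732] F tool [-4.25  1.36  1.09] lever ang if touching -159.6 rad 59.7 tool x ang 111.2 q6 -0.71
```

Request:
jog_arm(motion=[0, 0.0025, -0.0002, 0, 0, 0, 0.0127, 0, 0.005, -0.0004, 0, 0, 0, 0.0255, 0, 0.0075, -0.0006, 0, 0, 0, 0.0382, 0, 0.01, -0.0008, 0, 0, 0, 0.0509])

```text
t: 14.35
tool_pos: [0.4989, -0.1158, 0.0732]
orientation: [1.877, 2.514, 0.002]
force: [1.6, -3.7, -0.7]
opening: -0.0
```

```bash
python3 -c "
from h import *
st()"
```

```text
t 14.35 pos [ 0.4989 -0.1158  0.0732] F tool [-4.04  0.44  0.68] lever ang if touching -164.5 rad 59.3 tool x ang 106.5 q6 -0.62
```

Request:
jog_arm(motion=[0, 0.0025, -0.0002, 0, 0, 0, 0.0127, 0, 0.005, -0.0004, 0, 0, 0, 0.0255, 0, 0.0075, -0.0006, 0, 0, 0, 0.0382, 0, 0.01, -0.0008, 0, 0, 0, 0.0509])

```text
t: 14.75
tool_pos: [0.497, -0.111, 0.0732]
orientation: [1.978, 2.436, 0.003]
force: [0.4, -4.0, -0.8]
opening: 0.0002
```

```bash
python3 -c "
from h import *
st()"
```

```text
t 14.75 pos [ 0.497  -0.111   0.0732] F tool [-4.03 -0.41  0.76] lever ang if touching -169.4 rad 59.0 tool x ang 101.8 q6 -0.53
```

Request:
jog_arm(motion=[0, 0.0025, -0.0002, 0, 0, 0, 0.0127, 0, 0.005, -0.0004, 0, 0, 0, 0.0255, 0, 0.0075, -0.0006, 0, 0, 0, 0.0382, 0, 0.01, -0.0008, 0, 0, 0, 0.0509])

```text
t: 15.15
tool_pos: [0.4955, -0.1062, 0.0731]
orientation: [2.076, 2.353, 0.002]
force: [-0.0, -4.7, 0.3]
opening: 0.0002
```

```bash
python3 -c "
from h import *
st()"
```

```text
t 15.15 pos [ 0.4955 -0.1062  0.0731] F tool [-4.66 -0.61 -0.29] lever ang if touching -174.3 rad 58.6 tool x ang 97.2 q6 -0.44
```

Request:
jog_arm(motion=[0, 0.0025, -0.0003, 0, 0, 0, 0.0127, 0, 0.005, -0.0006, 0, 0, 0, 0.0255, 0, 0.0075, -0.0009, 0, 0, 0, 0.0382])

```text
t: 15.45
tool_pos: [0.4947, -0.1032, 0.0732]
orientation: [2.147, 2.287, 0.001]
force: [1.0, -9.5, -1.0]
opening: 0.0008
```

```bash
python3 -c "
from h import *
st()"
```

```text
t 15.45 pos [ 0.4947 -0.1032  0.0732] F tool [-9.54  0.4   1.04] lever ang if touching -177.3 rad 58.3 tool x ang 93.6 q6 -0.37
```

Request:
jog_arm(motion=[0, 0, 0, 0, 0, 0, 0])

```text
t: 15.55
tool_pos: [0.4947, -0.1034, 0.0732]
orientation: [2.148, 2.285, 0.001]
force: [0.6, -3.1, -0.3]
opening: 0.0009
```

```bash
python3 -c "
from h import *
st()"
```

```text
t 15.55 pos [ 0.4947 -0.1034  0.0732] F tool [-3.11  0.44  0.34] lever ang if touching -177.1 rad 58.3 tool x ang 93.5 q6 -0.37
```

Request:
jog_arm(motion=[0, 0.0004, 0, 0, 0, 0, 0])

```text
t: 15.65
tool_pos: [0.4946, -0.1033, 0.0732]
orientation: [2.149, 2.284, 0.001]
force: [0.5, -6.1, 0.4]
opening: -0.0001
```

```bash
python3 -c "
from h import *
st()"
```

```text
t 15.65 pos [ 0.4946 -0.1033  0.0732] F tool [-6.07  0.1  -0.35] lever ang if touching -177.2 rad 58.3 tool x ang 93.5 q6 -0.37
```

Request:
jog_arm(motion=[0, 0.0004, 0, 0, 0, 0, 0])

```text
t: 15.75
tool_pos: [0.4946, -0.1033, 0.0732]
orientation: [2.15, 2.283, 0.0]
force: [0.6, -5.3, -0.0]
opening: 0.0004
```

```bash
python3 -c "
from h import *
st()"
```

```text
t 15.75 pos [ 0.4946 -0.1033  0.0732] F tool [-5.31  0.24  0.05] lever ang if touching -177.3 rad 58.3 tool x ang 93.4 q6 -0.36
```

Request:
jog_arm(motion=[0, 0.0006, 0, 0, 0, 0, 0])

```text
t: 15.85
tool_pos: [0.4946, -0.1033, 0.0732]
orientation: [2.15, 2.282, -0.0]
force: [0.3, -6.2, -0.6]
opening: 0.0001
```

```bash
python3 -c "
from h import *
st()
c=cam('side');st();c=cam('side');st()"
```

```text
t 15.85 pos [ 0.4946 -0.1033  0.0732] F tool [-6.18 -0.07  0.67] lever ang if touching -177.2 rad 58.3 tool x ang 93.4 q6 -0.36
t 15.9 pos [ 0.4946 -0.1033  0.0732] F tool [-6.71 -0.12  0.44] lever ang if touching -177.2 rad 58.3 tool x ang 93.4 q6 -0.36
t 15.95 pos [ 0.4946 -0.1033  0.0732] F tool [-5.85  0.25  0.66] lever ang if touching -177.2 rad 58.3 tool x ang 93.4 q6 -0.36
```

Request:
jog_arm(motion=[0, 0.0008, 0, 0, 0, 0, 0])

```text
t: 16.05
tool_pos: [0.4946, -0.1032, 0.0732]
orientation: [2.15, 2.281, -0.001]
force: [0.3, -7.2, 0.2]
opening: 0.0004
```

```bash
python3 -c "
from h import *
st()
c=cam('side');st();c=cam('side');st()"
```

```text
t 16.05 pos [ 0.4946 -0.1032  0.0732] F tool [-7.19 -0.08 -0.15] lever ang if touching -177.3 rad 58.3 tool x ang 93.4 q6 -0.36
t 16.1 pos [ 0.4946 -0.1033  0.0732] F tool [-6.74 -0.34  0.76] lever ang if touching -177.2 rad 58.3 tool x ang 93.4 q6 -0.36
t 16.15 pos [ 0.4946 -0.1033  0.0732] F tool [-6.47  0.56  0.67] lever ang if touching -177.2 rad 58.3 tool x ang 93.4 q6 -0.36
```

Request:
jog_arm(motion=[0, 0.001, 0, 0, 0, 0, 0])

```text
t: 16.25
tool_pos: [0.4946, -0.1033, 0.0732]
orientation: [2.15, 2.28, -0.002]
force: [-0.3, -7.9, -1.1]
opening: 0.0006
```

```bash
python3 -c "
from h import *
st()
c=cam('side');st();c=cam('side');st()
c=snap('side','k1',255,190,160,100,5)"
```

```text
t 16.25 pos [ 0.4946 -0.1033  0.0732] F tool [-7.88 -0.82  1.12] lever ang if touching -177.3 rad 58.3 tool x ang 93.3 q6 -0.36
t 16.3 pos [ 0.4946 -0.1033  0.0732] F tool [-7.34  0.47  0.88] lever ang if touching -177.3 rad 58.3 tool x ang 93.3 q6 -0.36
t 16.35 pos [ 0.4947 -0.1033  0.0732] F tool [-7.13  0.36  0.13] lever ang if touching -177.2 rad 58.3 tool x ang 93.3 q6 -0.36
```

View pics/k1.png

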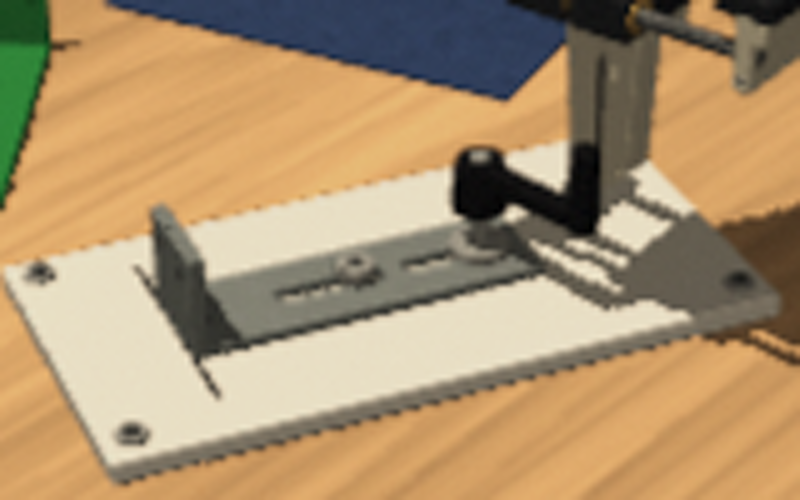

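Request:
jog_arm(motion=[0, 0.0011, 0, 0, 0, 0, 0])

```text
t: 16.5
tool_pos: [0.4946, -0.1032, 0.0732]
orientation: [2.15, 2.279, -0.003]
force: [0.8, -7.1, -0.7]
opening: 0.0001
```

```bash
python3 -c "
from h import *
for i in range(4): st();c=cam('side')
st()"
```

```text
t 16.5 pos [ 0.4946 -0.1032  0.0732] F tool [-7.1   0.41  0.79] lever ang if touching -177.3 rad 58.3 tool x ang 93.3 q6 -0.36
t 16.55 pos [ 0.4946 -0.1033  0.0732] F tool [-7.68 -0.73  0.63] lever ang if touching -177.3 rad 58.3 tool x ang 93.3 q6 -0.36
t 16.6 pos [ 0.4946 -0.1033  0.0732] F tool [-7.4   0.21  1.44] lever ang if touching -177.3 rad 58.3 tool x ang 93.3 q6 -0.36
t 16.65 pos [ 0.4946 -0.1033  0.0732] F tool [-8.12  0.55  1.23] lever ang if touching -177.2 rad 58.3 tool x ang 93.3 q6 -0.36
t 16.7 pos [ 0.4946 -0.1033  0.0733] F tool [-6.37  0.17  0.89] lever ang if touching -177.2 rad 58.3 tool x ang 93.3 q6 -0.36
```

Request:
jog_arm(motion=[0, -0.01, 0, 0, 0, 0, 0, 0, -0.03, 0, 0, 0, 0, 0, 0, -0.04, 0, 0, 0, 0, 0, 0, -0.04, 0, -0.05, 0, 0, 0, 0, -0.04, 0, -0.12, 0, 0, 0, 0, -0.04, 0, -0.2, 0, 0, 0, 0, -0.1, 0, -0.25, 0, 0, 0, 0, -0.2, 0, -0.25, 0, 0, 0])

```text
t: 17.5
tool_pos: [0.5026, -0.2022, 0.2045]
orientation: [2.141, 2.277, 0.003]
force: [0.9, 0.2, 1.0]
opening: 0.0003
```

Request:
jog_arm(motion=[0, -0.1, 0, 0, 0, 0, 0, 0, -0.2, 0, 0, 0, 0, 0, 0, -0.2, 0, 0, 0, 0, 0, 0, -0.2, 0, 0, 0, 0, 0])

```text
t: 17.9
tool_pos: [0.5082, -0.3031, 0.2048]
orientation: [2.145, 2.276, 0.004]
force: [-0.5, -0.6, 0.1]
opening: 0.0002
```

Run:
```python
from h import *
st()
snap("side","m1",255,190,160,100,5)
snap("top","m2",270,180,150,110,5.3)
snap("side","m3",275,225,50,48,12)
```

```text
t 17.9 pos [ 0.5082 -0.3031  0.2048] F tool [-0.6  -0.54 -0.14] lever ang if touching -102.4 rad 207.5 tool x ang 93.4 q6 -0.68
```

View pics/m1.png

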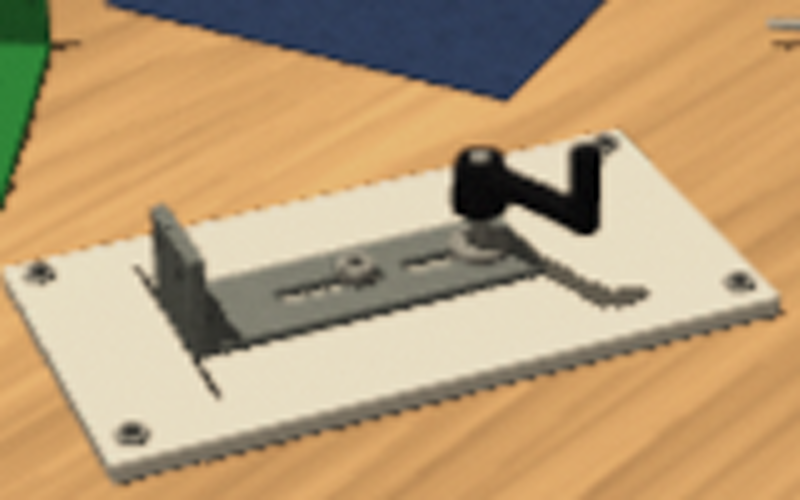

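View pics/m2.png

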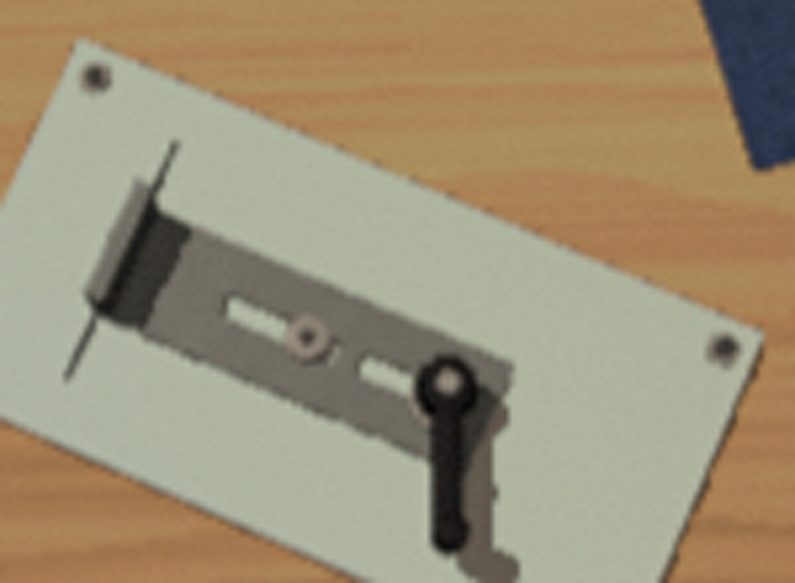

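View pics/m3.png

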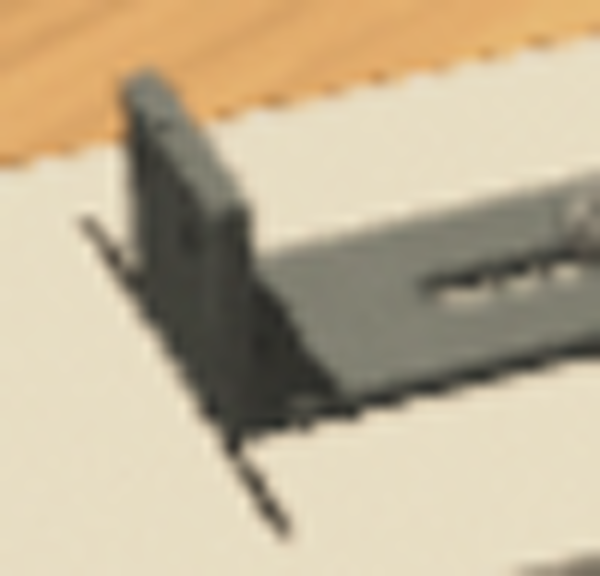

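The bracket has not moved: in m3 its edge is still on the line, with the near bottom corner at (230,440). The lever has swung, the robot is clear of everything, and I am handing in.

```bash
python3 -c "
from plant import *
print(close_job())"
```

```text
the job is handed in; nothing more can be done
None
```

The job is handed in at about 18 s of the 61 s allowed, with the bracket on the line and the clamp tight. The one result I can't place exactly is the final tightness.

- **Bracket:** I gripped the grey bracket's flange lightly (12 N) and slid it about 25 mm. The horizontal force on the tool stayed under 2 N, so there was no sign of jamming. Before clamping, the outer face measured within about 0.5 mm of the line by its bottom edge in the side view, and 0.5 to 1.5 mm past the line by its top edge in both views. Pictures after clamping show it flat and unmoved.
- **Clamp:** I pushed the lever grip clockwise about 1.15 rad. It dragged at about 4 N, then the clamp bit within the last 0.06 rad.
- **Tightness:** The last push peaked at a single reading of 9.5 N (readings vary by about 0.6 N). That is above the 7 to 9 N band but below the 10 N limit. Pushed again at about 7.4 N on average, the lever did not move. The tightness is therefore somewhere between about 7.5 and 9.5 N.
- **Camera disagreement:** The two cameras differed by about 9 mm, mostly across the panel. I used distances measured within one picture and the feel of contact instead of absolute positions.

The robot ended clear of everything, and I did not touch the other items on the bench.

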